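# Gauge a dowel in the taper slot and set the marker

### The job

Take the pale dowel out of the drilled block, stand it in the tapered gauge slot on the wide side, ahead of the red marker, and slide it towards the narrow end until it wedges lightly between fence and jaw. Let go of it, then bring the red marker up until its nose touches the dowel, so that the marker shows the reading. Go gently, so that nothing in the gauge is pressed hard, leave the dowel standing upright and wedged, and leave the other things where they are.

Things in the scene. Friction and masses are not known exactly. Their poses are not given: they have to be found in the camera images.
- dowel_center (a point): Centre (half-way up) of the pale beech dowel: a plain upright cylinder 110 mm long, nominally 20 mm in diameter (true size up to 0.5 mm more or less: that is what is gauged), about 30 g. It starts upright in one hole of the drilled block, foot 10 mm and top 120 mm above the bench; pull it straight up. z runs along it. Keep its pressure on fence, jaw and marker below 20 N.
- holder: Drilled brown block, fixed to the bench, 60 x 160 x 35 mm (x, y, z), origin at the centre of its underside. Two blind holes at y = -40 and +40 mm, 25 mm deep: one holds the pale dowel, the other the dark pin, either way round.
- dark_pin_center (a point): Centre of the dark walnut pin, 20 mm in diameter and 90 mm long, upright in the other hole. A bystander: leave it there.
- gauge: Taper gauge, fixed to the bench: grey laminate plate 12 mm thick, with fence, jaw and red marker. Origin on the plate's underside, z up, x along the slot towards its NARROW end. Plate spans x -170 to +130, y -53 to +77 mm. The slot, x -150 to +110 mm, open at the top and both ends, has the plate's top as floor (12 mm up); 23 to 27 mm wide at x = 0, narrows 1 mm per 6 mm of x.
- slot_entry (a point): A point on the slot floor, 12 mm above the bench, in the middle of the slot where it is about 34 mm wide: a good place to stand the dowel in, clear of the parked marker. At the gauge's x = -55, y = +7 mm. x points to the narrow end. With the fingers ahead of and behind the dowel (closing along x) it stays upright when it meets the jaw; pinched across the slot it pivots.
- fence: Straight dark fence with a ruled strip on top, 260 x 30 x 45 mm high, top 57 mm above the bench. Origin on its slot face at the slot floor (gauge x = 0, y = -10 mm); x as the gauge's, y points into the slot. Opposite (gauge +y) is the pale taper jaw, as high, two brass screws 12 mm higher; it is set differently on each start: the dowel stops anywhere from x = +10 to +45 mm, 10 mm from this face.
- marker (a joint): Position of the red marker along the slot in m: 0 at the wide end, growing towards the narrow end, at most 0.2; parked at 0 to 0.025. It slides on the gauge only along x with about 1.2 N of friction and stays where it is left. Its nose is at the gauge's x = -0.110 + this value.
- marker_nose (a point): Middle of the marker's flat nose face, 12 mm wide, 14 to 52 mm above the bench, in the middle of the slot (gauge y = 0). x points along the slot to the narrow end. The marker's low blade runs 55 mm back from here. With the nose on the dowel, the dowel's centre is 10 mm ahead of it.
- marker_tab (a point): Grip point on the marker's upright red tab, 43 mm behind the nose, 97 mm above the bench. The tab is 24 mm along x, 14 mm in y (grip it either way), reaching from 52 to 112 mm above the bench.
- stone: Grey sharpening stone, 50 x 150 x 35 mm, origin at the centre of its underside. Bystander.
- glue: Glue jar with a yellow cap, 56 mm wide and 120 mm tall, origin at the centre of its underside. Bystander.
Things that resemble listed ones, but are neither listed nor needed, are in the scene too. What is shaped like the part that bears dowel_center but green or orange is not meant.

How it is judged:
By the outcome, as a careful person would: the job done as asked, in the order asked, and still so for the second after the job is handed in, with the robot touching nothing.
It also fails if it takes over 69 s, if anything falls off the work surface, if the arm or the gripper's body presses on something with over 40 N, if the wrist force passes 120 N, or if a joint passes its speed limit or range.

### The arm

A 7-joint arm with a two-finger parallel gripper is mounted at the origin on the work surface. World frame = base frame: x ahead of the robot, y to its left, z up, the work surface at z = 0. Lengths are in m, angles in rad, forces in N, time in s.
With the tool pointing down it reaches from about 0.4 to 0.85 m from the base axis. Payload 4.4 kg.
Tool frame: the origin (TCP) lies at the very end of the fingers, on their centre line; the grasp point (between the pads) lies 19 mm behind it; z points along the fingers, y is the direction in which the jaws open and shut (so a half turn about z gives the same grasp; the last joint's range is limited). The gripper opens to 94 mm and grips with 3 to 60 N. Pads are 16 mm wide; open, the fingers measure 119 mm over their backs; the gripper's body (75 mm by 177 mm) begins 78 mm behind the grasp point.
Start: joints at [1.085, 0.628, 0.038, 1.517, -0.027, 0.996, -0.02], TCP at [0.265, -0.594, 0.205] pointing down, gripper open.
Joint ranges: [-3.06, 3.06], [-0.37, 2.12], [-1.25, 1.32], [0.18, 2.47], [-1.1, 4.24], [0.23, 1.98], [-2.94, 2.94]. Speed limits (rad/s): [2.57, 2.57, 3.14, 3.14, 3.14, 3.14, 3.14].

### API

Orientations are given as a unit quaternion [w, x, y, z].
In Python, from station import bot, ik, readout, capture, ticket, regions_of, landmark_of gives the robot as it stands. The module is installed in compiled form; this text tells all that it offers. Calls block until the motion is done:
- bot.movep(position, orientation): joint-space move of the TCP to a pose.
- bot.move_linear(position, orientation=None, feed=0.15, f_stop=None): straight line of the TCP; orientation=None keeps the orientation; feed is the mean speed in m/s. With f_stop (N) it stops when the force on the tool has changed by that much, and returns True; else False.
- bot.goto_joints(angles): joint-space move.
- bot.gripper_to(opening, newtons=None): finger opening in m; newtons is the grip in N (None keeps the last); returns when the fingers have stopped.
- bot.wait(seconds).
- ik(position, orientation): joint angles nearest the present ones, or None.
- readout.observe(): the state.
- capture(name): name is "scene" or "top" or "wrist"; returns a dict with "color" (420x560x3 uint8, blue, green, red), "K" (3x3 intrinsics, pixels), "dist" ([k1, k2, p1, p2, k3] as OpenCV has them; the pictures are not rectified), "R" (3x3) and "t" (3): a world point X has camera coordinates R X + t; the wrist camera has in their place "mount" (4x4, takes a point from camera to tool coordinates, whose origin is the TCP and whose axes are the flange's). Camera axes: x right, y down, z forward; pixel columns grow to the right and rows downward; lengths in m; the calibration is good to about 2 mm. A picture is of the moment at which its call begins: read the wrist's pose just before it. There is no depth.
A pose or a line that the arm cannot do raises bot.Unreachable and nothing moves.
- ticket.finish_job(): hands the job in, once; it reports no verdict.
Trained networks look in a picture, given as the dict that the camera call returned (one of the last four; its "shot" number tells which), for a name from the list of things; names that differ only in an ending like _2 or _b are one class to them, and where a whole thing is asked for, a point or a joint stands for the part that bears it (a point fixed in the world has none). Each returns a list of dicts, best first, with "confidence" (0 to 1); they miss things now and then, are a little off and sometimes report something else, mostly with a low value. They report only what shows in the picture. A call takes as long as a camera call. They do not tell look-alikes from the thing itself.
- regions_of(picture, target): "region" (420x560 bool, what is visible of it) and "rect" ([left, top, right, bottom] in pixels, round what is visible of it).
- landmark_of(picture, target): "at" ([column, row] in pixels: a listed point, or the origin of a listed thing).
The state is a dict: "t": time; "joint_pos": joint angles; "qvel": joint speeds; "joint_torque": joint torques, N m; "position": TCP position; "orientation": TCP orientation; "wrist_force": force on the tool from outside, world axes, zero at the start; "moment": the same for the moment, N m; "finger_gap": finger opening in m.
Only numpy, scipy, OpenCV 4.12 (cv2) and the standard library are available. Lean on these libraries where they do the work, as an engineer would, in place of code of your own. Each camera call takes 0.05 s, during which the arm holds its last target. There are 200 camera calls.

## Working session

There is one attempt and no reset: what is moved stays moved. The work goes in short steps, each a Python script; the robot and the scene stay as the last script left them, time stands still between calls to the robot, and variables do not carry over. Pictures are saved under pics/ and viewed, about 8 in all and at most 12, crops included, and the job is handed in when it is done.

```bash
mkdir -p pics; ls
python3 - <<'E'
from station import *
import cv2,numpy as np
print(readout.observe())
names=["dowel_center","holder","dark_pin_center","gauge","slot_entry","fence","marker","marker_nose","marker_tab","stone","glue"]
ims=[]
for c in ["scene","top"]:
    p=capture(c); ims.append(p["color"]); cv2.imwrite(f"pics/{c}0.png",p["color"])
    np.savez(f"{c}.npz",**{k:np.array(p[k]) for k in ["K","dist","R","t"]})
    print(c,p["K"].round(1).tolist(),np.round(-p["R"].T@p["t"],3))
    for n in names:
        try: print(n,[(np.round(d["at"],1).tolist(),round(d["confidence"],2)) for d in landmark_of(p,n)[:4]])
        except Exception as e: print(n,e)
E
```

```text
pics
{'t': 0.0, 'joint_pos': array([ 1.08523009,  0.62932969,  0.03841343,  1.51832489, -0.02699665,
        0.99631521, -0.01998313]), 'qvel': array([ 0.0015769 , -0.00043665, -0.00048781,  0.00038421,  0.00010959,
       -0.00080971, -0.00028841]), 'joint_torque': array([ 5.47224431e-05, -5.49733293e+01,  1.14348125e+00, -1.86636132e+01,
       -5.22556691e-02,  2.35424051e-02,  1.54443578e-04]), 'position': array([ 0.26468065, -0.59295403,  0.20457806]), 'orientation': array([-9.08695932e-04,  9.78050398e-01,  2.08366394e-01, -1.98158438e-04]), 'wrist_force': array([-0.1787674 ,  0.24851895,  0.45168146]), 'moment': array([ 0.01534782, -0.02215152,  0.00744386]), 'finger_gap': 0.0940805566111455}
scene [[381.5, 0.0, 287.1], [0.0, 381.5, 210.7], [0.0, 0.0, 1.0]] [ 0.958 -0.05   0.795]
dowel_center [([177.4, 175.2], 0.84), ([137.9, 196.0], 0.73), ([147.2, 235.9], 0.5)]
holder [([130.4, 217.1], 0.77)]
dark_pin_center [([106.6, 208.6], 0.61)]
gauge [([288.8, 233.5], 0.7)]
slot_entry [([264.0, 231.2], 0.63), ([243.6, 236.8], 0.19)]
fence [([291.0, 231.9], 0.76), ([244.9, 236.0], 0.45),
[... 316 characters left out ...]
 211.3], [0.0, 0.0, 1.0]] [ 0.401 -0.009  1.246]
dowel_center [([357.8, 272.8], 0.61), ([390.1, 253.3], 0.56), ([383.3, 222.7], 0.47)]
holder [([399.9, 249.4], 0.89), ([267.2, 210.8], 0.46)]
dark_pin_center [([286.3, 215.1], 0.54), ([419.9, 247.9], 0.53), ([265.3, 219.3], 0.53)]
gauge [([266.8, 215.2], 0.73)]
slot_entry [([285.6, 213.3], 0.88), ([263.9, 213.5], 0.24)]
fence [([266.6, 211.4], 0.7)]
marker it knows: dark_pin_center, dowel_center, fence, gauge, glue, holder, marker_nose, marker_tab, slot_entry, stone
marker_nose [([308.7, 207.9], 0.59)]
marker_tab [([321.0, 205.9], 0.75)]
stone [([128.0, 229.2], 0.84), ([418.4, 248.3], 0.39)]
glue [([385.5, 171.1], 0.7), ([284.8, 216.5], 0.37)]
```

```bash
cat > h.py <<'E'
import numpy as np,cv2
def ray(c,px):
    K,D,R,t=[c[k] for k in("K","dist","R","t")]
    u=cv2.undistortPoints(np.array([[px]],float),K,D)[0,0]
    return -R.T@t, R.T@np.array([u[0],u[1],1.])
def tri(obs):
    A=np.zeros((3,3));b=np.zeros(3)
    for c,p in obs:
        o,d=ray(c,p);d=d/np.linalg.norm(d);M=np.eye(3)-np.outer(d,d);A+=M;b+=M@o
    X=np.linalg.solve(A,b)
    return X,max(np.linalg.norm(np.cross(X-ray(c,p)[0],(lambda d:d/np.linalg.norm(d))(ray(c,p)[1]))) for c,p in obs)
def onz(c,p,z):
    o,d=ray(c,p); return o+d*(z-o[2])/d[2]
def proj(c,X):
    return cv2.projectPoints(np.array(X,float).reshape(-1,3),cv2.Rodrigues(c["R"])[0],c["t"],c["K"],c["dist"])[0].reshape(-1,2)
def wristcam(p,st):
    from scipy.spatial.transform import Rotation as Ro
    w,x,y,z=st["orientation"];T=np.eye(4);T[:3,:3]=Ro.from_quat([x,y,z,w]).as_matrix();T[:3,3]=st["position"]
    M=np.linalg.inv(T@p["mount"]);return dict(K=np.array(p["K"]),dist=np.array(p["dist"]),R=M[:3,:3],t=M[:3,3])
E
python3 - <<'E'
from h import *
S=dict(np.load("scene.npz"));T=dict(np.load("top.npz"))
P=dict(holder=((130.4,217.1),(399.9,249.4)),gauge=((288.8,233.5),(266.8,215.2)),entry=((264,231.2),(285.6,213.3)),fence=((291,231.9),(266.6,211.4)),nose=((241.9,237.5),(308.7,207.9)),tab=((218.7,227.9),(321,205.9)),pin=((106.6,208.6),(419.9,247.9)),stone=((438.2,198.6),(128,229.2)),glue=((145.8,311.2),(385.5,171.1)))
for k,(a,b) in P.items(): X,e=tri([(S,a),(T,b)]);print(k,X.round(4),round(e,4))
for a in [(177.4,175.2),(137.9,196),(147.2,235.9)]:
  for b in [(357.8,272.8),(390.1,253.3),(383.3,222.7)]:
    X,e=tri([(S,a),(T,b)]); print(a,b,X.round(3),round(e,4))
a=cv2.imread("pics/scene0.png");b=cv2.imread("pics/top0.png")
cv2.imwrite("pics/s1.png",cv2.resize(a,(800,600),interpolation=cv2.INTER_CUBIC))
cv2.imwrite("pics/t1.png",cv2.resize(b,(800,600),interpolation=cv2.INTER_CUBIC))
E
```

```text
holder [ 0.4581 -0.3465  0.0036] 0.0015
gauge [ 0.5531  0.0228 -0.003 ] 0.001
entry [ 0.5545 -0.0318  0.0268] 0.002
fence [0.561  0.0246 0.0195] 0.0028
nose [ 0.5681 -0.0881  0.0371] 0.0036
tab [ 0.5662 -0.124   0.0897] 0.0042
pin [ 0.4593 -0.3856  0.0545] 0.0002
stone [ 5.125e-01  4.105e-01 -1.000e-04] 0.0003
glue [ 0.6846 -0.3171 -0.0304] 0.0024
(177.4, 175.2) (357.8, 272.8) [ 0.395 -0.218  0.062] 0.0018
(177.4, 175.2) (390.1, 253.3) [ 0.443 -0.244  0.135] 0.0395
(177.4, 175.2) (383.3, 222.7) [ 0.509 -0.217  0.218] 0.0321
(137.9, 196) (357.8, 272.8) [ 0.407 -0.274  0.024] 0.0511
(137.9, 196) (390.1, 253.3) [ 0.445 -0.305  0.069] 0.0041
(137.9, 196) (383.3, 222.7) [ 0.515 -0.268  0.168] 0.0059
(147.2, 235.9) (357.8, 272.8) [ 0.407 -0.31  -0.176] 0.0527
(147.2, 235.9) (390.1, 253.3) [ 0.451 -0.344 -0.111] 0.0016
(147.2, 235.9) (383.3, 222.7) [ 0.529 -0.296  0.028] 0.0014
```

View pics/s1.png

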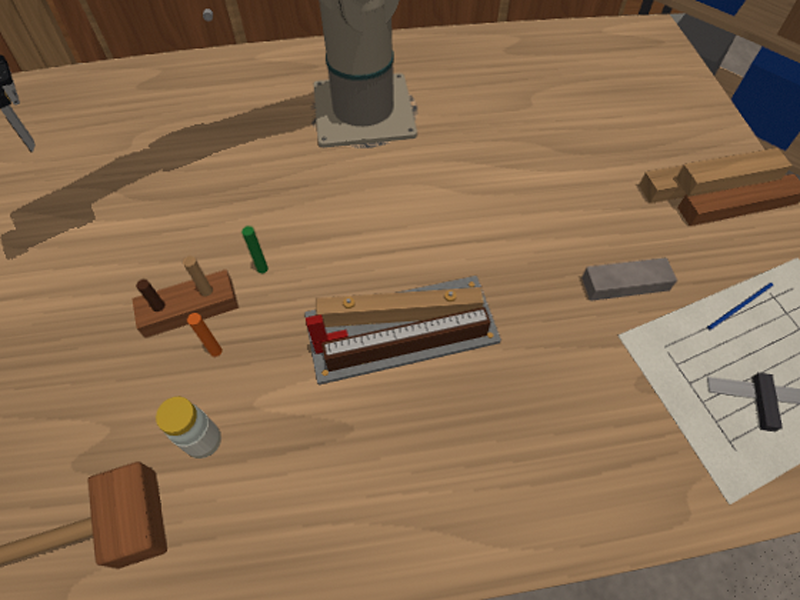

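View pics/t1.png

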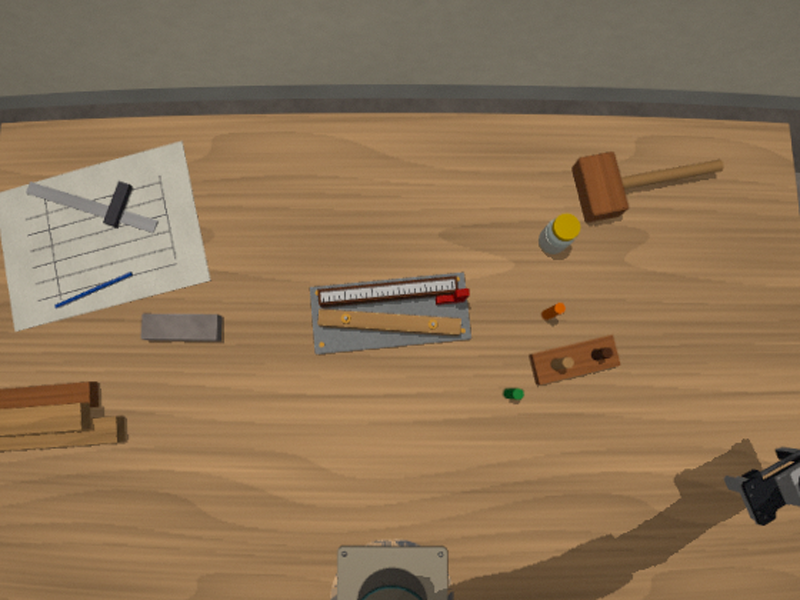

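Candidates for the dowel, in scene pixels:
- Pale dowel in the block at (138,196).
- Green at (177,175) and orange at (147,236), both the wrong colour.
- Dark pin at (107,209).

I choose the pale one, at about (0.445, -0.305). Next I'll look from the wrist near it, then over the gauge.

```bash
cat >> h.py <<'E'
def quat(d,ref=None):
    """tool down, tool y along horizontal d (or -d)"""
    from scipy.spatial.transform import Rotation as Ro
    d=np.array([d[0],d[1],0.]);d/=np.linalg.norm(d);z=np.array([0,0,-1.])
    q=Ro.from_matrix(np.column_stack([np.cross(d,z),d,z])).as_quat()
    return np.array([q[3],q[0],q[1],q[2]])
E
python3 - <<'E'
from station import *
from h import *
import pickle
cams=[]
def look(pos,q,names):
    bot.movep(pos,q);bot.wait(0.15);st=readout.observe();p=capture("wrist");c=wristcam(p,st)
    n=len(cams);cv2.imwrite(f"pics/w{n}.png",p["color"]);r={}
    for m in names: r[m]=[(d["at"],d["confidence"]) for d in landmark_of(p,m)[:3]]
    cams.append((c,r));print(st["t"],st["joint_pos"].round(2),{k:[(np.round(a,1).tolist(),round(f,2)) for a,f in v] for k,v in r.items()})
for d in [(-.09,1),(.09,-1)]: 
    q=quat(d);j=ik([.445,-.30,.3],q);j2=ik([.555,-.03,.3],q);print(d,j,j2)
best=min([(-.09,1),(.09,-1)],key=lambda d:abs(ik([.5,-.15,.3],quat(d))[6]));q=quat(best);print(best)
look([.43,-.28,.30],q,["dowel_center","dark_pin_center","holder"])
look([.47,-.33,.30],q,["dowel_center","dark_pin_center","holder"])
N=["gauge","slot_entry","fence","marker_nose","marker_tab"]
look([.53,-.06,.32],q,N)
look([.57,0.03,.32],q,N)
pickle.dump(cams,open("cams.pkl","wb"))
for a,b in [(0,1),(2,3)]:
    for n in cams[a][1]:
        if cams[a][1][n] and cams[b][1][n]:
            X,e=tri([(cams[i][0],cams[i][1][n][0][0]) for i in(a,b)]);print(n,X.round(4),round(e,4))
cv2.imwrite("pics/v2.png",np.vstack([np.hstack([cv2.imread(f"pics/w{i}.png") for i in r]) for r in((0,1),(2,3))])[:, :][::1])
im=cv2.imread("pics/v2.png");cv2.imwrite("pics/v2.png",cv2.resize(im,(800,600),interpolation=cv2.INTER_AREA))
E
```

```text
(-0.09, 1) [ 1.05104505  0.44743082 -0.75742756  1.68838308  0.33334505  1.13959411
  1.86193462] [ 0.50817051  0.48493895 -0.77632374  1.63892481  0.36295677  1.16793335
  1.30561329]
(0.09, -1) [ 0.4633551   0.3675501   0.10986423  1.70468372 -0.04488433  1.07180563
 -0.89361336] [ 0.03611548  0.39699002 -0.04751602  1.65231852  0.02068483  1.09277404
 -1.49826484]
(0.09, -1)
2.625 [ 0.45  0.33  0.1   1.76 -0.04  1.05 -0.92] {'dowel_center': [([238.0, 213.2], 0.8), ([304.3, 104.9], 0.69), ([303.7, 182.2], 0.67)], 'dark_pin_center': [([364.9, 171.3], 0.64)], 'holder': [([325.5, 172.3], 0.81), ([74.9, 77.8], 0.44)]}
3.3417 [ 0.49  0.43  0.1   1.61 -0.05  1.11 -0.87] {'dowel_center': [([263.7, 207.1], 0.91), ([199.5, 235.4], 0.54), ([263.1, 133.4], 0.5)], 'dark_pin_center': [([324.1, 195.8], 0.83)], 'holder': [([293.6, 195.2], 0.7)]}
4.7667 [ 0.03  0.34  0.05  1.68 -0.02  1.12 -1.4 ] {'gauge': [([228.2, 163.3], 0.94)], 'slot_entry': [([262.8, 167.5], 0.79)], 'fence': [([226.0, 156.9], 0.92)], 'marker_nose': [([300.8, 161.6], 0.9)], 'marker_tab': [([333.6, 167.0], 0.66), ([226.0, 163.0], 0.46)]}
5.6917 [-0.11  0.4   0.02  1.58 -0.01  1.16 -1.57] {'gauge': [([284.6, 192.7], 0.89)], 'slot_entry': [([320.1, 199.3], 0.55)], 'fence': [([283.8, 187.9], 0.56)], 'marker_nose': [([354.0, 193.6], 0.94)], 'marker_tab': [([398.7, 202.2], 0.64)]}
dowel_center [ 0.6722 -0.3555  1.155 ] 0.011
dark_pin_center [ 0.4629 -0.3856  0.0565] 0.0017
holder [ 0.4474 -0.3472 -0.0277] 0.0007
gauge [0.5508 0.0247 0.0024] 0.0009
slot_entry [ 0.55   -0.0299  0.0239] 0.0002
fence [0.5607 0.0266 0.0148] 0.0003
marker_nose [ 0.5609 -0.086   0.001 ] 0.0014
marker_tab [ 0.5657 -0.1241  0.0892] 0.001
```

View pics/v2.png

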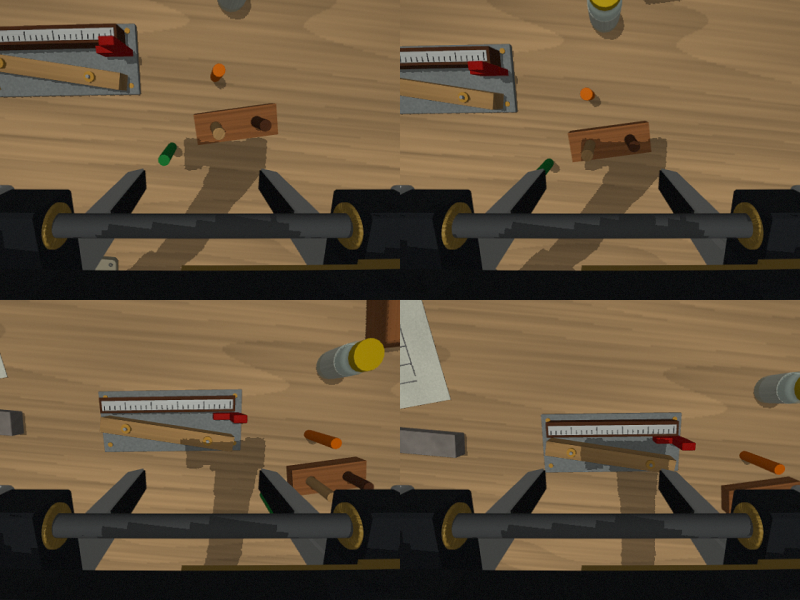

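Montage: top row shows the pale dowel in the block at w0 (304,182) and w1 (264,207), next to the dark pin, with green and orange apart. The bottom row shows the gauge with the ruled fence on the far side and the marker to the right.

Run:
```python
from h import *
import pickle
from scipy.optimize import least_squares
C=pickle.load(open("cams.pkl","rb"));c=[x[0] for x in C]
S=dict(np.load("scene.npz"));T=dict(np.load("top.npz"))
D=[(c[0],(303.7,182.2)),(c[1],(263.7,207.1)),(S,(137.9,196)),(T,(390.1,253.3))]
print("dowel w",tri(D[:2]),"all",tri(D))
for cc,p in D: print(np.round(proj(cc,tri(D)[0])-p,1), onz(cc,p,.065).round(4))
loc=dict(gauge=(0,0,0,0),slot_entry=(-.055,.007,.012,0),fence=(0,-.01,.012,0),marker_nose=(-.11,0,.033,1),marker_tab=(-.153,0,.097,1))
obs=[(c[i],n,C[i][1][n][0][0]) for i in(2,3) for n in loc]
obs+=[(S,n,p) for n,p in dict(gauge=(288.8,233.5),slot_entry=(264,231.2),fence=(291,231.9),marker_nose=(241.9,237.5),marker_tab=(218.7,227.9)).items()]
obs+=[(T,n,p) for n,p in dict(gauge=(266.8,215.2),slot_entry=(285.6,213.3),fence=(266.6,211.4),marker_nose=(308.7,207.9),marker_tab=(321,205.9)).items()]
def W(v,l):
    x,y,a,m=v;X=np.array(l[:3],float);X[0]+=l[3]*m
    return np.array([x+np.cos(a)*X[0]-np.sin(a)*X[1],y+np.sin(a)*X[0]+np.cos(a)*X[1],X[2]])
f=lambda v:np.concatenate([proj(cc,W(v,loc[n]))[0]-p for cc,n,p in obs])
r=least_squares(f,[.553,.024,1.65,.01],loss="soft_l1",x_scale=[.01,.01,.1,.01]);print("gauge",r.x.round(4),np.degrees(r.x[2]))
print(np.abs(f(r.x)).round(1))
# white strip
for nm,cc,fn in [("w2",c[2],"w2"),("w3",c[3],"w3"),("top",T,"top0"),("scene",S,"scene0")]:
    im=cv2.imread(f"pics/{fn}.png").astype(int)
    ctr=proj(cc,W(r.x,(-.02,-.025,.057,0)))[0]
    white=((im.min(2)>140)&(im.max(2)-im.min(2)<35)).astype(np.uint8)
    white=cv2.morphologyEx(white,cv2.MORPH_CLOSE,np.ones((5,5)))
    n,l,s,ce=cv2.connectedComponentsWithStats(white)
    d=np.linalg.norm(ce-ctr,axis=1)+1e3*(s[:,4]<100);k=np.argmin(d)
    ys,xs=np.where(l==k)
    P=np.array([onz(cc,(x,y),.057)[:2] for x,y in zip(xs,ys)])
    m=P.mean(0);w=np.linalg.svd(P-m,full_matrices=False)[2][0];w*=np.sign(w[1])
    e=(P-m)@w
    ca,sa=np.cos(r.x[2]),np.sin(r.x[2]);g=np.array([[ca,sa],[-sa,ca]])@(m-r.x[:2])
    print(nm,ctr,s[k],"yaw",np.degrees(np.arctan2(w[1],w[0])).round(2),"ctr in gauge",g.round(4),"len",np.ptp(e).round(3),"wid",np.ptp((P-m)@np.array([-w[1],w[0]])).round(4))
```

```text
dowel w (array([ 0.44218701, -0.30597416,  0.06501643]), np.float64(0.0013812578245859972)) all (array([ 0.44377544, -0.3058082 ,  0.06770581]), np.float64(0.0044061853767169545))
[[-0.4 -1.9]] [ 0.4411 -0.3068  0.065 ]
[[0.4 0.1]] [ 0.4433 -0.3052  0.065 ]
[[ 1.8 -0.4]] [ 0.4425 -0.3109  0.065 ]
[[1.7 0.4]] [ 0.4449 -0.3021  0.065 ]
gauge [0.5506 0.0249 1.6875 0.004 ] 96.68420275616029
[0.3 0.5 0.9 0.6 0.8 0.2 3.  0.6 0.8 2.1 0.4 0.3 0.4 1.5 0.2 0.  1.6 1.1
 1.3 0.1 0.3 1.6 1.4 1.2 0.7 1.3 1.8 1.6 2.  1.2 1.2 0.7 0.2 2.3 1.5 0.4
 4.3 2.1 1.5 1.2]
w2 [235.01378757 146.95069106] [ 142  139  184   16 2332] yaw 95.67 ctr in gauge [-0.0186 -0.0258] len 0.249 wid 0.0172
w3 [298.19802845 181.75874303] [ 208  175  179   14 2166] yaw 95.77 ctr in gauge [-0.0179 -0.0256] len 0.249 wid 0.0171
top [271.52395853 203.17286647] [225 196  94  15 577] yaw 95.76 ctr in gauge [-0.0191 -0.0252] len 0.247 wid 0.0166
scene [283.71336545 231.73592143] [228 217 112  31 746] yaw 95.59 ctr in gauge [-0.0224 -0.0255] len 0.247 wid 0.0166
```

```bash
cat >> h.py <<'E'
A=np.radians(95.7);GX=np.array([np.cos(A),np.sin(A),0]);GY=np.array([-np.sin(A),np.cos(A),0]);GO=np.array([.5513,.0269,0]);Q=quat(-GX)
def G(x,y,z): return GO+GX*x+GY*y+np.array([0,0,z])
def show(tag):
    from station import readout
    s=readout.observe();p=s["position"];print(tag,"t%.2f"%s["t"],p.round(4),"g",np.round([(p-GO)@GX,(p-GO)@GY],4),"F_g",np.round([s["wrist_force"]@GX,s["wrist_force"]@GY,s["wrist_force"][2]],2),"gap",round(s["finger_gap"],4));return s
E
python3 - <<'E'
from station import *
from h import *
d=np.array([.4425,-.306])
bot.gripper_to(.05,6)
bot.movep([*d,.20],Q);bot.wait(.2);show("above")
bot.move_linear([*d,.145],feed=.1);show("pre")
print(bot.move_linear([*d,.076],feed=.06,f_stop=4));show("down")
bot.gripper_to(0.0,6);show("closed");bot.wait(.2);show("c2")
for n in("scene","top"): cv2.imwrite(f"pics/{n}1.png",capture(n)["color"])
a=cv2.imread("pics/scene1.png")[140:290,50:250];b=cv2.imread("pics/top1.png")[190:340,310:510]
cv2.imwrite("pics/v3.png",cv2.resize(np.hstack([a,b]),(800,300),interpolation=cv2.INTER_CUBIC))
E
```

```text
above t8.43 [ 0.4435 -0.3051  0.2003] g [-0.3196  0.1402] F_g [-0.31  0.28 -0.01] gap 0.0501
pre t9.13 [ 0.4428 -0.3062  0.1453] g [-0.3207  0.141 ] F_g [0.03 0.23 0.77] gap 0.0498
False
down t10.43 [ 0.4428 -0.3062  0.0764] g [-0.3207  0.141 ] F_g [ 0.    0.32 -1.05] gap 0.05
closed t11.00 [ 0.4425 -0.306   0.076 ] g [-0.3205  0.1413] F_g [0.77 0.35 0.66] gap 0.0206
c2 t11.20 [ 0.4425 -0.306   0.076 ] g [-0.3204  0.1413] F_g [-0.32 -0.65  0.8 ] gap 0.02
```

View pics/v3.png

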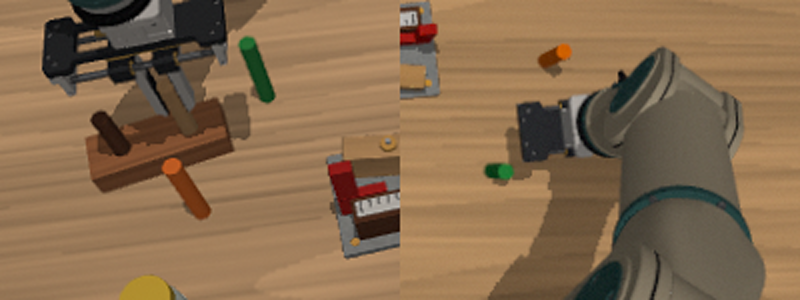

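The crop shows the fingers around the pale dowel at (175,110), with a gap of 20.0 mm. I'll lift it and carry it above the slot.

Run:
```python
from station import *
from h import *
p=readout.observe()["position"]
bot.gripper_to(0.0,10)
bot.move_linear([p[0],p[1],.115],feed=.05);show("lift1")
bot.move_linear([p[0],p[1],.215],feed=.12);show("lift2")
bot.movep(G(-.055,.007,.215),Q);bot.wait(.1);show("over")
bot.move_linear(G(-.055,.007,.155),feed=.1);bot.wait(.1);s=show("low")
obs=[]
for n in("scene","top","wrist"):
    st=readout.observe();P=capture(n);cv2.imwrite(f"pics/{n}2.png",P["color"])
    c=wristcam(P,st) if n=="wrist" else P
    L=[(np.round(d["at"],1).tolist(),round(d["confidence"],2)) for d in landmark_of(P,"dowel_center")]
    # expected: dowel centre = TCP - 11 mm down
    e=proj(c,s["position"]+[0,0,-.011]);print(n,L,"expect",e.round(1))
a=cv2.imread("pics/scene2.png")[150:300,190:390];b=cv2.imread("pics/wrist2.png")
cv2.imwrite("pics/v4.png",np.hstack([cv2.resize(a,(400,300)),cv2.resize(b,(400,300))]))
```

```text
lift1 t12.45 [ 0.4424 -0.3059  0.1148] g [-0.3203  0.1415] F_g [-0.71  0.51 -1.16] gap 0.02
lift2 t13.43 [ 0.442  -0.3057  0.2143] g [-0.3201  0.1418] F_g [ 0.23  0.72 -0.46] gap 0.0201
over t14.68 [ 0.5495 -0.0309  0.215 ] g [-0.0573  0.0075] F_g [-1.03  0.41 -0.17] gap 0.0204
low t15.53 [ 0.5504 -0.0287  0.1557] g [-0.0552  0.0064] F_g [ 0.27  0.21 -0.4 ] gap 0.0203
scene [([265.3, 205.5], 0.79), ([146.1, 236.1], 0.53), ([178.6, 173.0], 0.5)] expect [[263.8 201.9]]
top [([386.8, 222.4], 0.7), ([360.4, 273.7], 0.44)] expect [[286. 209.]]
wrist [([280.0, 248.6], 0.9), ([453.2, 381.7], 0.79)] expect [[284.  244.5]]
```

View pics/v4.png

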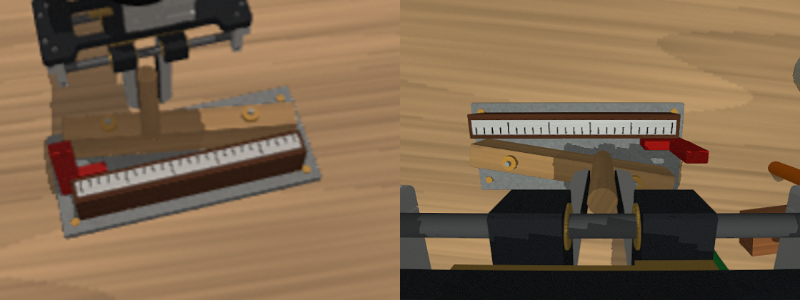

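The dowel hangs upright between the fingers above the wide part of the slot, ahead of the marker. I'll lower it.

```bash
cat >> h.py <<'E'
def force(n=8):
    from station import bot,readout
    F=[]
    for _ in range(n): bot.wait(.02);F.append(readout.observe()["wrist_force"])
    F=np.mean(F,0);return np.round([F@GX,F@GY,F[2]],2)
E
python3 - <<'E'
from station import *
from h import *
print(force());y=.007
print(bot.move_linear(G(-.055,y,.095),feed=.1,f_stop=4));show("a")
print(bot.move_linear(G(-.055,y,.0765),feed=.02,f_stop=2.5));s=show("b");print(force())
for n in("scene","wrist"): cv2.imwrite(f"pics/{n}3.png",capture(n)["color"])
a=cv2.imread("pics/scene3.png")[150:300,190:390];b=cv2.imread("pics/wrist3.png")[60:360,80:480]
cv2.imwrite("pics/v5.png",np.hstack([cv2.resize(a,(400,300)),b]))
E
```

```text
[ 0.08 -0.08 -0.39]
False
a t16.71 [ 0.5502 -0.0285  0.0953] g [-0.0551  0.0066] F_g [-0.1  -0.59  0.38] gap 0.0202
True
b t17.50 [ 0.5496 -0.0286  0.0779] g [-0.055   0.0072] F_g [-0.21 -0.26  3.42] gap 0.0203
[-0.01 -0.25  4.63]
```

View pics/v5.png

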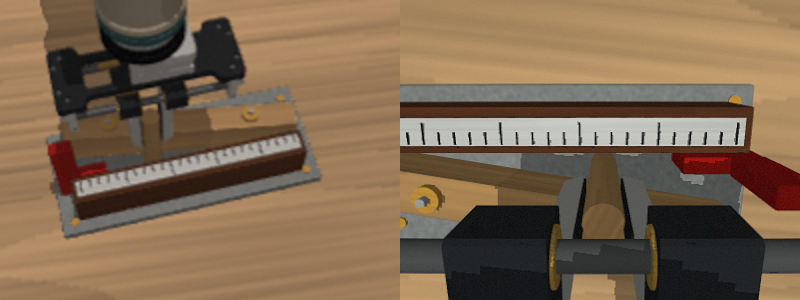

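Floor contact came at the expected height (TCP 78 mm). I'll lift slightly to unload it and feel for the fence.

Run:
```python
from station import *
from h import *
bot.move_linear(G(-.055,.007,.0785),feed=.02);print(force());s=show("up")
r=bot.move_linear(G(-.055,-.0045,.0785),feed=.008,f_stop=1.8);s=show("fence %s"%r);print(force());show("")
```

```text
[ 0.14  0.24 -0.61]
up t18.12 [ 0.5494 -0.0285  0.0781] g [-0.0549  0.0074] F_g [-0.53 -0.47 -0.03] gap 0.02
fence True t19.12 [ 0.5572 -0.0277  0.078 ] g [-0.0549 -0.0004] F_g [0.22 0.11 0.52] gap 0.02
[-0.32  0.26  2.33]
 t19.26 [ 0.5571 -0.0277  0.0779] g [-0.0549 -0.0004] F_g [-0.24 -0.51  1.9 ] gap 0.0204
```

Run:
```python
from station import *
from h import *
bot.move_linear(G(-.055,0,.0795),feed=.02);print(force());s=show("up")
y=0
while y>-.004:
    y-=.0004;bot.move_linear(G(-.055,y,.0795),feed=.01);f=force(10);p=readout.observe()["position"]
    print(round(y,4),round((p-GO)@GY,5),p[2].round(4),f)
    if f[1]>1.0: break
```

```text
[ 0.15 -0.35 -0.44]
up t19.64 [ 0.5566 -0.0278  0.0794] g [-0.055   0.0002] F_g [ 0.06 -0.01 -0.68] gap 0.0205
-0.0004 -0.00038 0.0795 [-0.19 -0.09 -0.44]
-0.0008 -0.00077 0.0795 [-0.19  0.02 -0.31]
-0.0012 -0.00092 0.0795 [0.1  1.01 0.07]
```

Run:
```python
from station import *
from h import *
z=.0790
print(bot.move_linear(G(-.055,.0004,z),feed=.02))
print(bot.move_linear(G(.002,.0004,z),feed=.03,f_stop=3));s=show("x0");print(force())
y=.0004
while y>-.004:
    y-=.0004;bot.move_linear(G(.002,y,z),feed=.01);f=force(8);p=readout.observe()["position"]
    print(round(y,4),round((p-GO)@GY,5),p[2].round(4),f)
    if f[1]>.9: break
show("end")
```

```text
False
False
x0 t23.19 [0.5507 0.0286 0.079 ] g [0.0018 0.0004] F_g [ 0.8  -0.06  0.28] gap 0.0204
[-0.32 -0.01 -0.43]
0.0 2e-05 0.079 [-0.24  0.11 -0.34]
-0.0004 -0.00039 0.079 [ 0.24  0.27 -0.6 ]
-0.0008 -0.00081 0.079 [ 0.19  0.14 -0.39]
-0.0012 -0.00089 0.0789 [-0.04  1.21 -0.07]
end t24.86 [0.552  0.029  0.0789] g [ 0.002  -0.0009] F_g [-1.36  2.06  0.01] gap 0.0201
```

Run:
```python
from station import *
from h import *
z=.0785;Y=-.0010
bot.move_linear(G(.002,Y,z),feed=.02)
for k in range(12):
    r=bot.move_linear(G(.048,Y,z),feed=.012,f_stop=2.0);f=force(10);s=show(r);print(f)
    if f[0]<-1.0 or not r: break
```

```text
True t27.42 [0.5492 0.0542 0.0779] g [ 0.0274 -0.0006] F_g [ 0.5  -2.95  1.97] gap 0.0203
[ 0.19 -1.58  0.87]
True t28.00 [0.5491 0.0543 0.0779] g [ 0.0275 -0.0006] F_g [0.01 0.97 2.9 ] gap 0.02
[-0.31  0.9   3.57]
True t28.55 [0.549  0.0543 0.0779] g [ 0.0275 -0.0004] F_g [-0.02 -0.68  5.2 ] gap 0.02
[-0.11 -0.25  4.31]
True t29.15 [0.5491 0.0544 0.0779] g [ 0.0276 -0.0005] F_g [-0.93  1.5   2.82] gap 0.02
[-0.2   0.46  2.49]
True t29.73 [0.549  0.0546 0.0779] g [ 0.0278 -0.0005] F_g [ 0.5  -0.05  5.29] gap 0.0204
[0.3  0.16 4.38]
True t30.33 [0.549  0.0547 0.0779] g [ 0.0279 -0.0005] F_g [-0.71 -0.31  2.84] gap 0.0206
[-0.14 -0.1   3.53]
True t30.92 [0.549  0.0548 0.0779] g [ 0.0279 -0.0005] F_g [-0.68  0.49  3.79] gap 0.02
[-0.35 -0.02  3.76]
True t31.52 [0.5491 0.0549 0.0779] g [ 0.0281 -0.0005] F_g [0.29 0.54 2.79] gap 0.0199
[-0.21 -0.01  3.55]
True t32.11 [0.549  0.0549 0.0779] g [ 0.0281 -0.0005] F_g [-0.31  0.09  4.07] gap 0.0202
[-0.17  0.08  3.87]
True t32.70 [0.549  0.055  0.0779] g [ 0.0282 -0.0005] F_g [-0.35  0.34  3.07] gap 0.0201
[-0.04  0.    3.32]
True t33.28 [0.549  0.0551 0.0779] g [ 0.0283 -0.0005] F_g [0.98 0.53 3.4 ] gap 0.0203
[ 0.18 -0.13  3.7 ]
True t33.88 [0.5491 0.0551 0.0779] g [ 0.0283 -0.0006] F_g [ 0.53 -0.45  3.9 ] gap 0.0201
[0.15 0.06 3.48]
```

The floor pressure was what stopped it. I'll lift slightly and continue in small steps on Fx and Fy.

Run:
```python
from station import *
from h import *
z=.0791
x=.0283;bot.move_linear(G(x,-.0007,z),feed=.02);print(force(8))
while x<.047:
    x+=.0005;bot.move_linear(G(x,-.0009,z),feed=.02);f=force(6);p=readout.observe()["position"]-GO
    print(round(x,4),np.round([p@GX,p@GY,p[2]],5),f)
    if f[0]<-1.3 or abs(f[1])>2.5: break
show("end")
```

```text
[-0.13 -0.38 -0.92]
0.0288 [ 0.02851 -0.00053  0.0789 ] [-0.97 -0.13 -1.96]
0.0293 [ 0.02878 -0.00056  0.07895] [-2.83  0.41 -2.1 ]
end t34.96 [0.549  0.0556 0.079 ] g [ 0.0288 -0.0006] F_g [-2.4   0.52 -1.6 ] gap 0.0201
```

Run:
```python
from station import *
from h import *
bot.move_linear(G(.0275,-.0006,.0789),feed=.02);print(force(6))
z=.0789
while z>.0770:
    z-=.0003;bot.move_linear(G(.0275,-.0006,z),feed=.02);f=force(5);print(round(z,4),readout.observe()["position"][2].round(4),f)
    if f[2]>.6: break
x=.0278
while x<.047:
    bot.move_linear(G(x,-.0008,z+.0001),feed=.02);f=force(6);p=readout.observe()["position"]-GO
    print(round(x,4),np.round([p@GX,p@GY,p[2]],5),f)
    if f[0]<-1.8 or abs(f[1])>2.5: break
    x+=.0003
show("end")
```

```text
[-0.28  1.11 -0.43]
0.0786 0.0786 [0.2  0.95 0.1 ]
0.0783 0.0783 [0.75 0.44 0.05]
0.078 0.078 [ 0.35  0.64 -0.23]
0.0777 0.078 [-0.25  2.01  4.18]
0.0278 [ 0.02754 -0.00068  0.07792] [-0.82  2.1   4.72]
0.0281 [ 0.02759 -0.00069  0.07793] [-1.05  1.83  5.22]
0.0284 [ 0.02762 -0.0007   0.07792] [-1.56  1.97  5.07]
0.0287 [ 0.02772 -0.0007   0.07793] [-2.02  2.24  5.  ]
end t38.04 [0.5492 0.0546 0.0779] g [ 0.0277 -0.0007] F_g [-2.82  3.43  5.44] gap 0.0201
```

Run:
```python
from station import *
from h import *
bot.move_linear(G(.0278,-.0005,.07803),feed=.02);print(force(6))
x=.0281
while x<.034:
    bot.move_linear(G(x,-.0006,.07803),feed=.02);f=force(6);p=readout.observe()["position"]-GO
    print(round(x,4),np.round([p@GX,p@GY,p[2]],5),f)
    if f[0]<-2.2 or abs(f[1])>2.5: break
    x+=.0003
show("end")
```

```text
[-1.14  1.3   2.34]
0.0281 [ 0.02801 -0.00062  0.07798] [-1.56  0.96  2.08]
0.0284 [ 0.02833 -0.00061  0.078  ] [-1.76  0.88  1.2 ]
0.0287 [ 0.02853 -0.00057  0.07799] [-2.44  1.23  0.73]
end t39.44 [0.549  0.0553 0.078 ] g [ 0.0285 -0.0006] F_g [-1.5   1.08 -0.16] gap 0.0199
```

The dowel is wedged at gauge x ≈ 28.5 mm with a push of about 2 N. Release, retreat and check.

Run:
```python
from station import *
from h import *
bot.gripper_to(.045,10);show("open")
p=readout.observe()["position"]
bot.move_linear([p[0],p[1],.17],feed=.15);show("up")
bot.movep(G(-.150,.0,.17),Q);bot.wait(.1);show("tab")
obs={}
for n in("scene","top","wrist"):
    st=readout.observe();P=capture(n);cv2.imwrite(f"pics/{n}4.png",P["color"]);c=wristcam(P,st) if n=="wrist" else P
    for m,e in(("dowel_center",G(.0285,0,.067)),("marker_tab",G(-.150,0,.097))):
        L=landmark_of(P,m);ex=proj(c,e)[0]
        print(n,m,"expect",ex.round(1),[(np.round(d["at"],1).tolist(),round(d["confidence"],2)) for d in L][:3])
a=cv2.imread("pics/scene4.png")[150:300,190:390];b=cv2.imread("pics/wrist4.png")
cv2.imwrite("pics/v6.png",np.hstack([cv2.resize(a,(400,300),interpolation=cv2.INTER_CUBIC),cv2.resize(b,(400,300))]))
```

```text
open t40.03 [0.5491 0.0556 0.078 ] g [ 0.0288 -0.0006] F_g [-0.62  0.24 -0.71] gap 0.0447
up t40.80 [0.5484 0.0556 0.1694] g [0.0289 0.    ] F_g [-0.64  0.31 -0.46] gap 0.0447
tab t41.65 [ 0.5664 -0.119   0.1696] g [-0.1467 -0.0005] F_g [ 0.61 -0.01  0.76] gap 0.0452
scene dowel_center expect [303.  215.2] [([141.6, 232.7], 0.82), ([180.6, 170.5], 0.64), ([303.3, 218.2], 0.46)]
scene marker_tab expect [221. 226.] [([219.9, 226.1], 0.8), ([290.8, 234.4], 0.72)]
top dowel_center expect [253.4 213.7] [([418.7, 251.5], 0.7), ([267.6, 213.4], 0.68), ([386.7, 217.7], 0.6)]
top marker_tab expect [322.3 205.4] []
wrist dowel_center expect [ 89.6 211.9] [([88.7, 211.2], 0.95), ([356.8, 375.2], 0.52), ([284.8, 218.3], 0.46)]
wrist marker_tab expect [284.7 220.5] [([289.4, 220.2], 0.89)]
```

View pics/v6.png

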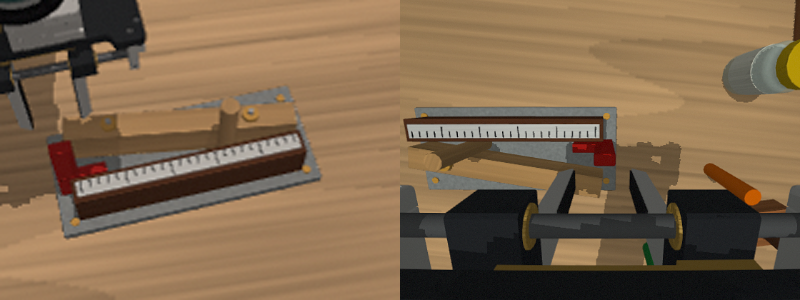

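The dowel stands upright and wedged at scene (303,217), where expected. The tab sits between the fingers' columns, about 2 mm further towards the wide end. Now I'll move the marker.

Run:
```python
from station import *
from h import *
X=-.152
bot.move_linear(G(X,0,.13),feed=.12)
r=bot.move_linear(G(X,0,.079),feed=.08,f_stop=4);show(r)
if not r:
    bot.gripper_to(0,8);show("grip");print(force(6))
    r=bot.move_linear(G(-.034,0,.079),feed=.06,f_stop=6);show(r);print(force(6))
```

```text
False t43.37 [ 0.5667 -0.1245  0.0792] g [-0.1522 -0.0003] F_g [-0.17 -0.38 -1.05] gap 0.0449
grip t43.83 [ 0.5667 -0.1243  0.0794] g [-0.152  -0.0003] F_g [-0.06 -0.16  3.62] gap 0.024
[0.3  0.59 2.79]
False t46.04 [ 0.5549 -0.0068  0.0793] g [-0.0339 -0.0002] F_g [-0.37  0.79  6.25] gap 0.0236
[-0.39  0.82  6.39]
```

Run:
```python
from station import *
from h import *
z=.0795
bot.move_linear(G(-.029,-.0002,z),feed=.03);f0=force(8);print(f0)
x=-.0285
while x<-.018:
    bot.move_linear(G(x,-.0002,z),feed=.02);f=force(5);p=(readout.observe()["position"]-GO)@GX
    print(round(x,4),round(p,5),f)
    if f[0]<-2.6: break
    x+=.0005
show("end")
P=capture("scene");cv2.imwrite("pics/scene5.png",P["color"])
```

```text
[1.1  0.17 1.9 ]
-0.0285 -0.02828 [ 0.91 -0.38  0.18]
-0.028 -0.02824 [-0.28 -1.05 -1.13]
-0.0275 -0.02783 [-1.74 -0.95 -1.91]
-0.027 -0.02701 [-1.52 -1.54 -2.64]
-0.0265 -0.02637 [-1.23 -1.53 -3.25]
-0.026 -0.02592 [-0.89 -1.96 -4.2 ]
-0.0255 -0.0255 [-0.38 -1.82 -4.59]
-0.025 -0.02517 [-1.69 -2.33 -5.42]
-0.0245 -0.02497 [-3.69 -1.98 -6.11]
end t49.59 [0.5539 0.0021 0.0795] g [-0.025  -0.0002] F_g [-3.26 -1.52 -6.12] gap 0.024
```

Run:
```python
from station import *
from h import *
bot.gripper_to(.036,8);show("open");p=readout.observe()["position"]
bot.move_linear([p[0],p[1],.20],feed=.15);show("up")
bot.movep(G(-.10,.10,.24),Q);bot.wait(.1)
for n in("scene","wrist","top"):
    st=readout.observe();P=capture(n);cv2.imwrite(f"pics/{n}6.png",P["color"]);c=wristcam(P,st) if n=="wrist" else P
    for m,e in(("dowel_center",G(.0285,0,.067)),("marker_tab",G(-.025,0,.097)),("marker_nose",G(.018,0,.033))):
        print(n,m,proj(c,e)[0].round(1),[(np.round(d["at"],1).tolist(),round(d["confidence"],2)) for d in landmark_of(P,m)][:3])
print(readout.observe()["t"])
a=cv2.imread("pics/scene6.png")[170:290,220:380];b=cv2.imread("pics/wrist6.png")
cv2.imwrite("pics/v7.png",np.hstack([cv2.resize(a,(400,300),interpolation=cv2.INTER_CUBIC),cv2.resize(b,(400,300))]))
```

```text
open t50.07 [0.5539 0.0031 0.0797] g [-0.024  -0.0002] F_g [0.23 0.37 0.79] gap 0.0359
up t51.02 [0.5531 0.0031 0.1993] g [-0.0239  0.0005] F_g [-0.09 -0.24 -0.84] gap 0.0358
scene dowel_center [303.  215.2] [([143.2, 235.3], 0.8), ([300.1, 218.1], 0.54), ([178.7, 171.6], 0.49)]
scene marker_tab [279.4 213.4] []
scene marker_nose [297.9 223.6] [([297.9, 224.6], 0.61)]
wrist dowel_center [162.5 104.9] [([163.7, 106.5], 0.87), ([478.0, 149.0], 0.77), ([387.8, 265.8], 0.58)]
wrist marker_tab [206.4 101.6] [([207.1, 101.2], 0.83)]
wrist marker_nose [182.3 107.9] [([185.7, 107.2], 0.95)]
top dowel_center [253.4 213.7] [([253.1, 215.5], 0.55), ([386.0, 216.8], 0.46)]
top marker_tab [273.6 210.2] [([271.9, 212.3], 0.46)]
top marker_nose [257.9 214.9] [([260.6, 212.2], 0.53)]
52.3083
```

View pics/v7.png

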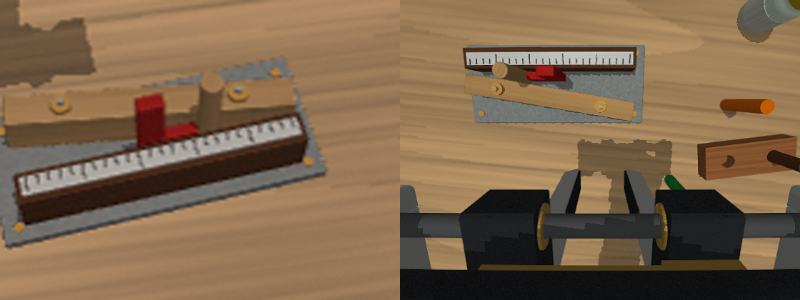

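It appears to be touching. There is time to confirm contact with a gentle nudge from behind the tab, using closed fingers.

Run:
```python
from station import *
from h import *
bot.gripper_to(0,8)
bot.movep(G(-.064,0,.16),Q);bot.move_linear(G(-.064,0,.082),feed=.12,f_stop=5);show("down")
bot.move_linear(G(-.052,0,.082),feed=.04,f_stop=3);f0=force(5);show(f0)
x=(readout.observe()["position"]-GO)@GX
while readout.observe()["t"]<61.5 and x<-.044:
    x+=.0005;bot.move_linear(G(x,0,.082),feed=.02);f=force(4);p=(readout.observe()["position"]-GO)@GX
    print(round(x,4),round(p,5),f)
    if f[0]<-2.4: break
bot.move_linear(G(p-.006,0,.082),feed=.06);bot.move_linear(G(p-.006,0,.20),feed=.2);show("up")
P=capture("scene");a=P["color"][170:290,220:380]
cv2.imwrite("pics/v8.png",cv2.resize(a,(640,480),interpolation=cv2.INTER_CUBIC))
```

```text
down t54.39 [ 0.5582 -0.0372  0.083 ] g [-0.0645 -0.0005] F_g [0.42 0.95 0.22] gap 0.0004
[-0.21  0.06 -0.1 ] t54.92 [ 0.5565 -0.0249  0.0821] g [-0.052  -0.0001] F_g [-0.07 -0.99 -0.06] gap 0.0002
-0.0515 -0.05163 [-0.03 -0.05  0.22]
-0.051 -0.05102 [-0.01  0.03  0.09]
-0.0505 -0.0505 [0.35 0.08 0.56]
-0.05 -0.05 [-0.08 -0.09 -0.06]
-0.0495 -0.0495 [-0.07 -0.12  0.03]
-0.049 -0.04949 [-2.23  0.14  0.25]
-0.0485 -0.04939 [-3.95  0.29  0.67]
up t58.15 [ 0.556  -0.0279  0.1992] g [-0.055   0.0008] F_g [ 0.31 -0.52  0.39] gap 0.0005
```

View pics/v8.png

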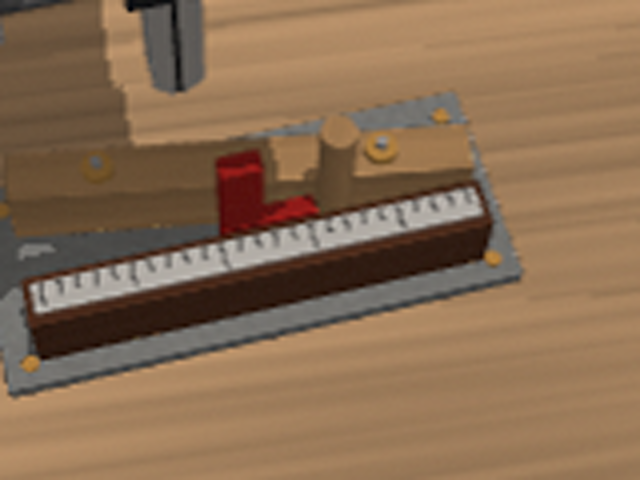

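The nudge met a hard stop: 4 N with only 0.1 mm of travel, well above the marker's 1.2 N of friction, so the nose is on the wedged dowel. The dowel is upright and the robot is clear.

```bash
python3 -c "
from station import *
print(ticket.finish_job())"
```

```text
the job is handed in; nothing more can be done
None
```

The job is handed in. The pale dowel is wedged upright in the gauge slot, and the red marker's nose is against it.

**What I did:** I pulled the dowel straight up out of the block and stood it in the wide end ahead of the marker. I felt for the fence and slid it towards the narrow end until it wedged at gauge x ≈ 28.5 mm, with a push of about 2–3 N. I let go, then brought the marker up by its tab and let go of that too.

**Last checks:**
- **Dowel:** in the last picture it stands upright, where it was expected.
- **Marker contact:** a final nudge from behind the tab with closed fingers met about 4 N within 0.1 mm, well above the marker's 1.2 N of friction. The nose is therefore on the dowel.
- **Time and clearance:** the robot was clear of everything at about 58 s of the 69 s allowed.

**What did not go smoothly:**
- The first slide kept stopping because the dowel's foot pressed the slot floor with about 4–5 N, so I lifted it slightly and wedged it again in small steps.
- While I held the marker's tab, the vertical force on the gripper reached about 6 N from grip strain. It went when I let go.
- The cameras alone could not confirm the nose contact to better than about 2 mm, so that rests on the nudge.

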